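# Clear the feeder drive well, swing its cover shut and lock the quarter-turn stud

## Task

A tube has fallen into the open drive well of the green feeder housing: take it out and put it into the grey tray with the other tubes. Then swing the cover fully shut over the well and lock it with its quarter-turn stud: press the stud down, turn it a quarter turn clockwise and let it spring up into its catch, so that it stays down and the cover is held. Leave the tools and the other things on the bench where they are.

Things in the scene. Friction and masses are not known exactly. Their poses are not given: they have to be found in the camera images.
- housing: green steel feeder drive housing, a fixed block 260 (its x) by 240 (its y) mm, 80 mm tall; its y side runs from -115 to +125 mm. Origin on the bench under its middle, z up. In its top deck (z = 80 mm) is an open rectangular well, x from -65 to +90 mm, y from -80 to +60 mm, floor at z = 45 mm (35 mm deep). The cover's pivot is upright at (x, y) = (100, 90) mm.
- slot (a point): the stud's receptacle, on the housing's deck (height 80 mm) at housing (x, y) = (-98, -40) mm: a 31 by 12 mm black slot along the housing's x in a small steel plate; axes as the housing. With the cover shut and the stud near 0 rad, a pressed stud's cross pin passes down through it. While the cover is not fully shut the stud cannot be caught.
- cover (a joint): swing of the flat aluminium cover about its upright pivot (a low round steel cap): 0 = fully shut over the well, against a stop; grows as it opens, clockwise seen from above, towards the housing's +y side; at most 1.9 rad. It moves 1 mm above the deck and stays where left (0.15 N m of friction). Plate 235 by 195 mm, 6 mm thick, top at height 87 mm.
- cover_knob (a point): centre of the top of the fixed round black knob on the cover, 16 mm across and 30 mm tall (height 87 to 117 mm), by which the cover is swung; 201 mm from the pivot. With the cover shut it is at housing (x, y) = (-98, 60) mm.
- plunger (a joint): how far the stud is pressed down, m: 0 = sprung up, 0.018 = fully down; the spring needs 2.4 N to start, 9.6 N fully down. From 0.014 on its pin is below the receptacle's ledges and the stud can turn. Let go after a quarter turn it springs up into the catch, rests at 0.008 and cannot turn back; let go at a part turn it stays at 0.014, not caught; let go unturned it returns to 0.
- stud (a joint): turn of the stud about its upright axis, rad: 0 = cross pin and wing along the slot when the cover is shut; grows clockwise seen from above; range -0.15 to 1.72. The catch takes the pin at any angle from about 1.4 rad on. A light friction (0.02 N m) holds it. It can be let go and gripped again part way.
- stud_head (a point): middle of the top of the stud's wing, on its axis; x along the wing. The wing is 34 mm long (x), 12 mm thick (y), 18 mm tall, of steel, on a dark disc 36 mm across, 4 mm thick, on which fingertips straddling the wing can press. Stud up: wing top at height 128 mm, disc top at 110, disc underside at 106. On the cover, 237 mm from the pivot, 100 mm from the knob; over the slot when shut.
- stray_center (a point): middle of the fallen tube: a short dark plugged tube, 18 mm across, 60 mm long, about 60 g, lying on the well's floor; x is along its length
- tray: fixed grey open tray for the tubes, 150 (x) by 130 (y) mm, 35 mm tall, walls and floor 4 mm thick; origin in the middle of its underside. Two tubes like the fallen one lie in it along its y, in its -x part (x from -65 to -20 mm); the rest is free. Nothing needs to be sorted inside.
- wrench: open-ended steel wrench, 160 mm long, lying on the bench to the left; leave it alone
- screwdriver: screwdriver with a dark handle, 200 mm long, lying beyond the housing; leave it alone
- water: capped clear water bottle, 62 mm across, 190 mm tall, standing beyond the tray; origin at its foot; leave it alone
- grease: small jar, 54 mm across, 60 mm tall, near the robot on the left; leave it alone
- bearing: steel bearing ring, 48 mm across, 14 mm tall, lying near the robot on the right; leave it alone
Things that resemble listed ones, but are neither listed nor needed, are in the scene too. Of the things that look like the tray, the middle-sized one is meant.

How it is judged:
On the way, in this order (a step that is already met when the one before it is completed fails the run):
1. the fallen tube lies in the tray, let go (x of stray_center in the frame of tray between -0.072 and 0.072 m and y of stray_center in the frame of tray between -0.062 and 0.062 m and z of stray_center in the frame of tray between 0.005 and 0.045 m and contact force between the fingers and stray below 0.3 N and linear speed of stray below 0.05 m/s), for 0.2 s.
2. the cover is fully shut (value of joint cover below 0.03 rad), for 0.2 s.
3. with the cover shut, the stud is pressed down until its pin is under the ledges and turned a quarter turn (value of joint cover below 0.03 rad and value of joint plunger above 0.012 m and value of joint stud above 1.2 rad).
At the end, for the whole second after the job is handed in: The fallen tube is at rest inside the tray (its middle within the tray's walls and below 45 mm); the cover is shut (under 0.03 rad); the stud is turned at least 1.15 rad and has sprung up into its catch, resting pressed in by 5 to 11 mm, held by nothing but the catch (x of stray_center in the frame of tray between -0.072 and 0.072 m and y of stray_center in the frame of tray between -0.062 and 0.062 m and z of stray_center in the frame of tray between 0.005 and 0.045 m and linear speed of stray below 0.05 m/s and value of joint cover below 0.03 rad and value of joint stud above 1.15 rad and value of joint plunger between 0.005 and 0.011 m); the robot touches nothing.
It fails at once if the wrench, screwdriver, water bottle, grease jar or bearing is shifted by more than 40 mm (distance of any of wrench, screwdriver, water, grease, bearing from where it was at the start of the episode above 0.04 m).
It fails at once if the water bottle is tipped over (angle between water's own z axis and vertical above 0.5 rad).
It also fails if it takes over 72 s, if anything falls off the work surface, if the arm or the gripper's body presses on something with over 40 N, if the wrist force passes 120 N, or if a joint passes its speed limit or range.

## Robot

A 7-joint arm with a two-finger parallel gripper is mounted at the origin on the work surface. World frame = base frame: x ahead of the robot, y to its left, z up, the work surface at z = 0. Lengths are in m, angles in rad, forces in N, time in s.
With the tool pointing down it reaches from about 0.4 to 0.85 m from the base axis. Payload 10.4 kg.
Tool frame: the origin (TCP) lies at the very end of the fingers, on their centre line; the grasp point (between the pads) lies 19 mm behind it; z points along the fingers, y is the direction in which the jaws open and shut (so a half turn about z gives the same grasp; the last joint's range is limited). The gripper opens to 87 mm and grips with 3 to 60 N. Pads are 19 mm wide; open, the fingers measure 117 mm over their backs; the gripper's body (75 mm by 190 mm) begins 51 mm behind the grasp point.
Start: joints at [-1.32, 0.332, -0.065, 1.46, 0.022, 1.35, -0.088], TCP at [0.169, 0.602, 0.183] pointing down, gripper open.
Joint ranges: [-2.6, 2.6], [-0.5, 2.12], [-1.47, 1.34], [0.16, 2.42], [-1.27, 4.41], [0.06, 2.06], [-2.6, 2.6]. Speed limits (rad/s): [2.22, 2.22, 2.79, 2.79, 3.14, 3.14, 3.14].

## Interface

Orientations are given as a unit quaternion [x, y, z, w].
In Python, from bench import r gives the robot as it stands.
- The arm moves only by the tool move_arm, never from a script. Its argument "deltas" is a list of rows, each a list of 5 numbers: the gripper's target within -1 to 1 (fully open at 1, half-way at 0, shut at -1), then the shift along the tool's x, y, z as a fraction of full scale, then the turn about the tool's z as a fraction of full scale. A call has 1 to 12 rows; each row shifts and turns the commanded pose from where the row before left it, along the tool's axes as they then stand; what a row does not reach is not made up. Full scale, the value 1, is 2.5 cm for a shift and 90 degrees for a turn. A row lasts 1/12 s, in which the tool goes at most 41.7 mm and 7.16 degrees, less where a joint would pass 70% of its speed; a pose out of reach is approached as far as the arm can. A call with a number of a shift or a turn outside -1 to 1 is refused whole. A call with a gripper value outside its range is refused whole. The fingers move at their own pace and stop on an object; "squeeze" is the grip in N (left out, the last holds). Time passes only in rows, so rows that do not move let the fingers close. It gives the time, the measured TCP pose, the force and the opening at its end, in the units of the state.
- r.read_state(): the state, without advancing time (a new reading comes with each control period).
- r.camera(name): name is "scene" or "side" or "wrist"; returns the picture (420x560x3 uint8, red, green, blue); there is no depth.
- r.camera_info(name): a dict with "K" (3x3 intrinsics, pixels), "R" (3x3) and "t" (3): a world point X has camera coordinates R X + t; the wrist camera has in their place "hand_eye" (4x4, takes a point from camera to tool coordinates, whose origin is the TCP and whose axes are the flange's). Camera axes: x right, y down, z forward; pixel columns grow to the right and rows downward; lengths in m; the calibration is good to about 2 mm. A picture is of the moment at which its call begins: read the wrist's pose just before it. camera_info takes no time and is no camera call.
- r.close_job(): hands the job in, once; it reports no verdict.
Trained networks look in the newest picture that a camera, given by its name, has taken for a name from the list of things; names that differ only in an ending like _2 or _b are one class to them, and where a whole thing is asked for, a point or a joint stands for the part that bears it (a point fixed in the world has none). Each returns a list of dicts, best first, with "confidence" (0 to 1); they miss things now and then, are a little off and sometimes report something else, mostly with a low value. They report only what shows in the picture. A call takes as long as a camera call. They do not tell look-alikes from the thing itself.
- r.boxes_of(camera, label): "position" ([x, y, z] in m, in the coordinates of the camera as it stood for that picture, good to about 4 mm: the middle of the surface that is visible of it).
- r.tip_of(camera, label): "position" ([x, y, z] in m, in the coordinates of the camera as it stood for that picture, good to about 4 mm: a listed point, or the origin of a listed thing).
The state is a dict: "time": time; "joint_positions": joint angles; "joint_vel": joint speeds; "joint_torque": joint torques, N m; "ee_pos": TCP position; "eef_rot": TCP orientation; "ft_force": force on the tool from outside, world axes, zero at the start; "torque": the same for the moment, N m; "width": finger opening in m.
Only numpy, scipy, OpenCV 4.12 (cv2) and the standard library are available. Lean on these libraries where they do the work, as an engineer would, in place of code of your own. Each camera call takes 0.05 s, during which the arm holds its last target.

## Working session

There is one attempt and no reset: what is moved stays moved. The work goes in short steps, Python scripts to look and compute and a tool call to move; the robot and the scene stay as the last step left them, time stands still between calls to the robot, and variables do not carry over. Pictures are saved under pics/ and viewed, and the job is handed in when it is done.

Besides the shell and the picture viewer there is one more tool, called after "Emit:" by a JSON object that holds its "fn" and its "kwargs". move_arm: Moves the arm, as the interface text tells. Shift numbers are shares of 2.5 cm and turn numbers shares of 90 degrees, none past 1 either way. Its arguments: {"type":"object","properties":{"deltas":{"type":"array","items":{"type":"array","items":{"type":"number"}}},"squeeze":{"type":"number"}},"required":["deltas"]}

```bash
ls; mkdir -p pics; cat > h.py <<'E'
import numpy as np, cv2
from bench import r
from scipy.spatial.transform import Rotation as Ro
def st(): return r.read_state()
def snap(n,f):
    s=st(); im=np.array(r.camera(n)); cv2.imwrite('pics/'+f,im[:,:,::-1]); return s,im
def toW(n,p,s=None):
    i=r.camera_info(n); p=np.array(p)
    if n=='wrist':
        H=np.array(i['hand_eye']); q=H[:3,:3]@p+H[:3,3]
        return Ro.from_quat(s['eef_rot']).as_matrix()@q+np.array(s['ee_pos'])
    return np.array(i['R']).T@(p-np.array(i['t']))
def proj(n,X,s=None):
    i=r.camera_info(n); X=np.array(X,float)
    if n=='wrist':
        H=np.array(i['hand_eye']); q=Ro.from_quat(s['eef_rot']).as_matrix().T@(X-np.array(s['ee_pos']))
        c=H[:3,:3].T@(q-H[:3,3])
    else: c=np.array(i['R'])@X+np.array(i['t'])
    u=np.array(i['K'])@c; return u[:2]/u[2]
def onz(n,uv,z,s=None):
    K=np.array(r.camera_info(n)['K']); d=np.linalg.solve(K,[uv[0],uv[1],1])
    a=toW(n,[0,0,0],s); b=toW(n,d,s); return a+(b-a)*(z-a[2])/(b[2]-a[2])
E
python3 - <<'E'
from h import *
s,_=snap('scene','s0.png'); snap('side','d0.png')
print(s['time'],s['ee_pos'],s['eef_rot'],s['width'])
for c in('scene','side'):
  for l in('housing','slot','cover_knob','stud_head','stray_center','tray','wrench','screwdriver','water','grease','bearing'):
    for d in r.tip_of(c,l)[:4]: print(c,l,round(d['confidence'],2),toW(c,d['position']).round(3))
print(st()['time'])
E
```

```text
pics
0.0 [0.16888833 0.60128719 0.18246283] [ 1.36445720e-01  9.90647299e-01 -6.99371313e-04 -7.11475978e-05] 0.08693162376217782
scene housing 0.6 [0.548 0.031 0.   ]
scene slot 0.6 [ 0.471 -0.045  0.08 ]
scene stud_head 0.67 [ 0.471 -0.045  0.081]
scene stud_head 0.53 [0.391 0.266 0.128]
scene stray_center 0.52 [0.545 0.01  0.05 ]
scene tray 0.82 [ 0.505 -0.364 -0.001]
scene tray 0.82 [ 0.312 -0.581  0.001]
scene tray 0.78 [ 0.287 -0.296  0.001]
scene wrench 0.78 [ 0.423  0.293 -0.003]
scene wrench 0.72 [ 0.308  0.373 -0.001]
scene water 0.66 [ 0.751 -0.229 -0.001]
scene grease 0.78 [0.307 0.375 0.001]
scene grease 0.32 [0.474 0.314 0.117]
side housing 0.62 [0.542 0.033 0.001]
side slot 0.64 [ 0.471 -0.047  0.082]
side slot 0.22 [0.386 0.262 0.125]
side cover_knob 0.89 [0.472 0.307 0.119]
side cover_knob 0.39 [ 0.542  0.029 -0.002]
side stud_head 0.64 [0.387 0.264 0.126]
side stud_head 0.61 [0.474 0.306 0.115]
side stray_center 0.63 [0.544 0.004 0.051]
side tray 0.71 [ 0.285 -0.3    0.   ]
side tray 0.67 [ 0.306 -0.593 -0.   ]
side tray 0.66 [ 0.499 -0.362 -0.003]
side wrench 0.18 [0.54  0.032 0.   ]
side screwdriver 0.51 [ 0.806  0.115 -0.001]
side water 0.93 [ 0.744 -0.23  -0.002]
side grease 0.66 [ 0.306  0.37  -0.001]
side bearing 0.51 [ 0.341 -0.154  0.003]
1.2
```

View pics/s0.png

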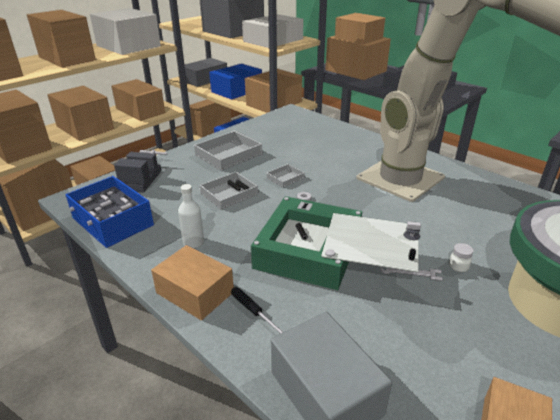

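View pics/d0.png

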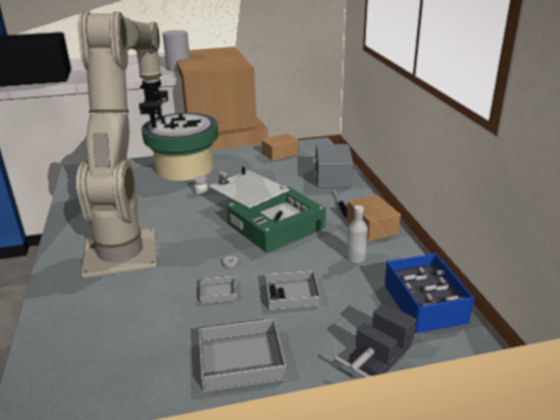

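```bash
cat >> h.py <<'E'
def plan(p,yaw=None,s=None):
    """yaw = world angle (deg) of tool y axis, mod 180"""
    s=s or st(); R=Ro.from_quat(s['eef_rot']).as_matrix(); e=np.array(s['ee_pos'])
    d=R.T@(np.array(p)-e)/0.025
    cy=np.degrees(np.arctan2(R[1,1],R[0,1]))
    t=None
    if yaw is not None:
        t=-((yaw-cy+90)%180-90)/90
    print('pos',e.round(4),'yaw',cy.round(1),'-> tool shift units',d.round(3),'turn',None if t is None else round(t,4),'(rows of .0795:',None if t is None else round(abs(t)/.0795,1),')')
E
python3 - <<'E'
from h import *
print(r.camera_info('wrist'))
import cv2
for n,f in(('scene','s0.png'),('side','d0.png')):
    im=cv2.imread('pics/'+f)
    c=proj(n,[.545,.05,.08]).astype(int); print(n,c)
    a=im[c[1]-50:c[1]+50,c[0]-70:c[0]+70]
    cv2.imwrite('pics/z_'+f,cv2.resize(a,None,fx=5,fy=5,interpolation=3)[:600,:800])
plan([.52,.05,.33],90)
E
```

```text
{'K': array([[321.97192957,   0.        , 278.04487482],
       [  0.        , 321.97192957, 207.19806177],
       [  0.        ,   0.        ,   1.        ]]), 'hand_eye': array([[-1.86584902e-05, -9.68557968e-01, -2.48787986e-01,
         6.87390969e-02],
       [ 9.99999374e-01,  2.60221946e-04, -1.08806909e-03,
        -3.75118625e-04],
       [ 1.11859808e-03, -2.48787851e-01,  9.68557357e-01,
        -2.00189689e-01],
       [ 0.00000000e+00,  0.00000000e+00,  0.00000000e+00,
         1.00000000e+00]])}
scene [312 230]
side [276 203]
pos [0.169  0.6018 0.1833] yaw 74.3 -> tool shift units [-19.486 -17.451  -5.872] turn -0.1743 (rows of .0795: 2.2 )
```

View pics/z_s0.png

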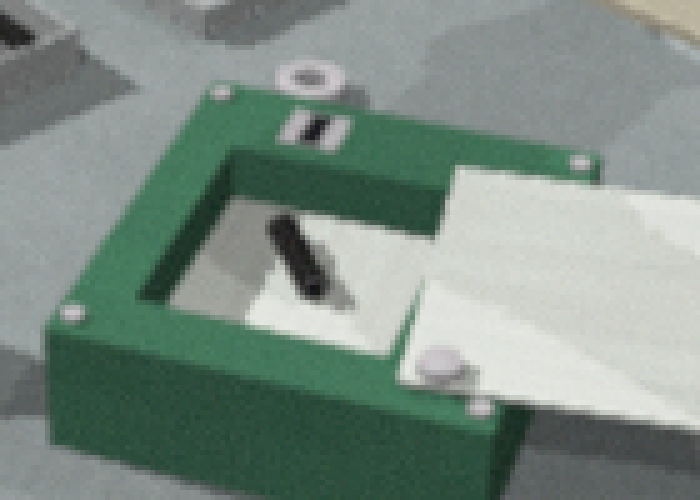

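View pics/z_d0.png

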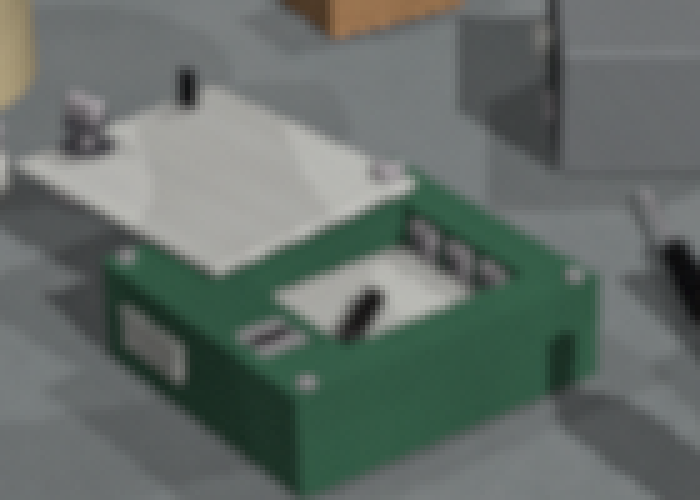

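Emit:
{"fn": "move_arm", "kwargs": {"deltas": [[1,-1,-0.9,-0.9,0],[1,-1,-0.9,-0.9,0],[1,-1,-0.9,-0.9,0],[1,-1,-0.9,-0.9,0],[1,-1,-0.9,-0.9,0],[1,-1,-0.9,-0.9,0],[1,-1,-1,-0.4,0],[1,-1,-1,0,0],[1,-1,-1,0,0],[1,-1,-1,0,0],[1,-1,-1,0,0],[1,-1,-1,0,0]]}}

```text
time: 2.2
ee_pos: [0.3813, 0.2445, 0.3285]
eef_rot: [0.136, 0.991, 0.0, 0.0]
ft_force: [1.1, 0.3, 0.0]
width: 0.0876
```

Emit:
{"fn": "move_arm", "kwargs": {"deltas": [[1,-1,-1,0,0],[1,-1,-1,0,0],[1,-1,-1,0,0],[1,-1,-1,0,0],[1,-1,-1,0,0],[1,-1,-1,0,0],[1,-1,-1,0,-0.07],[1,-0.5,-0.1,0,-0.07],[1,0,0,0,-0.03],[1,0,0,0,0],[1,0,0,0,0]]}}

```text
time: 3.12
ee_pos: [0.5127, 0.028, 0.3282]
eef_rot: [0.008, 1.0, 0.0, -0.0]
ft_force: [0.0, -0.4, 0.3]
width: 0.0872
```

```bash
python3 - <<'E'
from h import *
s,_=snap('wrist','w1.png'); print(s['time'],s['ee_pos'],s['eef_rot'])
for l in('housing','slot','cover_knob','stud_head','stray_center','tray'):
    for d in r.tip_of('wrist',l)[:3]: print(l,round(d['confidence'],2),toW('wrist',d['position'],s).round(4))
E
```

```text
3.1167 [0.51270011 0.02798779 0.32819824] [ 7.61818312e-03  9.99970973e-01  9.44782934e-05 -9.11799542e-05]
housing 0.66 [ 0.5442  0.0294 -0.0054]
housing 0.64 [0.5431 0.0056 0.053 ]
slot 0.73 [ 0.4708 -0.0506  0.0759]
cover_knob 0.66 [0.4723 0.3137 0.1197]
stud_head 0.74 [0.3904 0.2598 0.1267]
stray_center 0.82 [0.5442 0.0083 0.0527]
stray_center 0.4 [ 0.3422 -0.1524  0.0005]
tray 0.9 [ 5.004e-01 -3.655e-01  2.000e-04]
tray 0.87 [ 0.287  -0.2957 -0.0005]
```

View pics/w1.png

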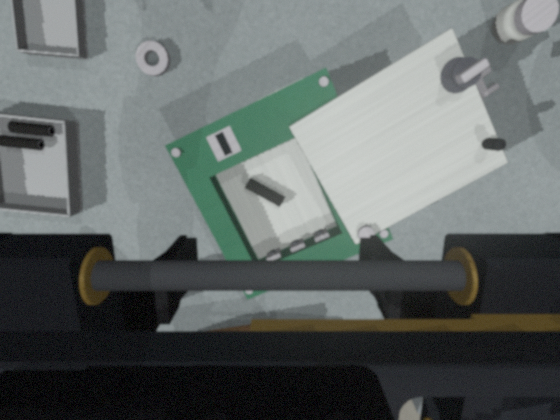

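```bash
python3 - <<'E'
from h import *
s=st(); g=cv2.imread('pics/w1.png',0)
m=np.zeros_like(g); m[170:215,235:300]=(g[170:215,235:300]<75)*255
n,L,S,C=cv2.connectedComponentsWithStats(m); i=1+S[1:,4].argmax(); print(S[i],C[i])
rc=cv2.minAreaRect(np.argwhere(L==i)[:,::-1].astype(np.float32)); b=cv2.boxPoints(rc); print(rc)
W=[onz('wrist',p,.056,s) for p in b]; print(np.round(W,4)); print(onz('wrist',rc[0],.056,s))
W=np.array(W)
for k in range(4):
    d=W[(k+1)%4]-W[k]; print(np.linalg.norm(d).round(4),np.degrees(np.arctan2(d[1],d[0])).round(1))
# housing fit check
o=np.array([.5435,.030]); 
for yaw in(22,24,26):
    a=np.radians(yaw); R=np.array([[np.cos(a),-np.sin(a)],[np.sin(a),np.cos(a)]])
    print(yaw,'slot',(o+R@[-.098,-.04]).round(4),'piv',(o+R@[.1,.09]).round(4),[proj('wrist',[*(o+R@q),.08],s).round(0) for q in([-.098,-.04],[-.13,-.115],[-.13,.125],[-.065,-.08],[.09,-.08],[.1,.09])])
E
```

```text
[247 180  35  24 313] [263.40255591 190.86900958]
((264.5, 191.0), (36.671512603759766, 9.391485214233398), 26.56505012512207)
[[ 0.5334 -0.0205  0.056 ]
 [ 0.5209 -0.0138  0.056 ]
 [ 0.5464  0.0346  0.056 ]
 [ 0.5593  0.0281  0.056 ]]
[0.53987387 0.00695807 0.056     ]
0.0142 151.9
0.0547 62.2
0.0144 -26.7
0.055 -118.0
22 slot [ 0.4676 -0.0438] piv [0.6025 0.1509] [array([225., 143.]), array([166., 143.]), array([330.,  70.]), array([210., 176.]), array([254., 270.]), array([363., 235.])]
24 slot [ 0.4702 -0.0464] piv [0.5982 0.1529] [array([224., 145.]), array([164., 147.]), array([326.,  68.]), array([209., 179.]), array([257., 271.]), array([364., 232.])]
26 slot [ 0.473  -0.0489] piv [0.5939 0.1547] [array([222., 147.]), array([163., 151.]), array([321.,  66.]), array([209., 181.]), array([260., 272.]), array([366., 229.])]
```

```bash
python3 - <<'E'
from h import *
print(st()['joint_positions'])
plan([.541,.0075,.15],-28)
E
```

```text
[-0.69440563  0.02796276  0.57162089  1.52173004 -0.01553068  1.59615688
  1.43395416]
pos [0.5127 0.028  0.3283] yaw 89.2 -> tool shift units [-1.142 -0.809  7.132] turn -0.6975 (rows of .0795: 8.8 )
```

Emit:
{"fn": "move_arm", "kwargs": {"deltas": [[0.3,-0.57,-0.4,1,0],[0.3,-0.57,-0.4,1,0],[0.3,0,0,1,-0.07],[0.3,0,0,1,-0.07],[0.3,0,0,1,-0.07],[0.3,0,0,1,-0.07]]}}

```text
time: 3.97
ee_pos: [0.5409, 0.0075, 0.1771]
eef_rot: [-0.214, 0.977, 0.0, 0.0]
ft_force: [1.4, -1.0, 0.5]
width: 0.0588
```

```bash
python3 - <<'E'
from h import *
print(st()['joint_positions'],st()['width'])
plan([.541,.0075,.15],-28)
E
```

```text
[-0.61077738  0.15415012  0.57202387  1.72139585 -0.08685805  1.29118644
  1.98220548] 0.05880647709949644
pos [0.5409 0.0075 0.1771] yaw 114.7 -> tool shift units [-0.003 -0.003  1.083] turn -0.4141 (rows of .0795: 5.2 )
```

Emit:
{"fn": "move_arm", "kwargs": {"deltas": [[0.3,0,0,0,0.079],[0.3,0,0,0,0.079],[0.3,0,0,0,0.079],[0.3,0,0,0,0.079],[0.3,0,0,0,0.079],[0.3,0,0,0,0.079],[0.3,0,0,0,0.079],[0.3,0,0,0,0.079],[0.3,0,0,0,0.079],[0.3,0,0,0,0.079],[0.3,0,0,0,0.079],[0.3,0,0,0,0.079]]}}

```text
time: 4.97
ee_pos: [0.541, 0.0076, 0.1783]
eef_rot: [0.509, 0.861, 0.0, -0.0]
ft_force: [-0.6, 0.4, -0.0]
width: 0.0567
```

Emit:
{"fn": "move_arm", "kwargs": {"deltas": [[0.3,0,0,0,0.079],[0.3,0,0,0,0.079],[0.3,0,0,0,0.079],[0.3,0,0,0,0.079],[0.3,0,0,0,0.079],[0.3,0,0,0,0.079],[0.3,0,0,0,0.079],[0.3,0,0,0,0.079],[0.3,0,0,0,0],[0.3,0,0,0,0]]}}

```text
time: 5.8
ee_pos: [0.541, 0.0077, 0.1783]
eef_rot: [0.855, 0.519, 0.0, -0.0]
ft_force: [0.4, 0.1, -0.3]
width: 0.0562
```

```bash
python3 - <<'E'
from h import *
s,_=snap('wrist','w2.png')
print(s['joint_positions'],s['width'],s['time'])
for d in r.tip_of('wrist','stray_center')[:3]: print(round(d['confidence'],2),toW('wrist',d['position'],s).round(4))
plan([.541,.0075,.05],-28)
E
```

```text
[-0.82293231  0.17592725  0.81854642  1.72807666 -0.13342668  1.29497537
 -0.45613891] 0.05623205112897803 5.8
0.66 [0.5422 0.0067 0.0536]
pos [0.541  0.0076 0.1782] yaw -27.5 -> tool shift units [-3.00e-03  1.00e-03  5.13e+00] turn 0.0051 (rows of .0795: 0.1 )
```

View pics/w2.png

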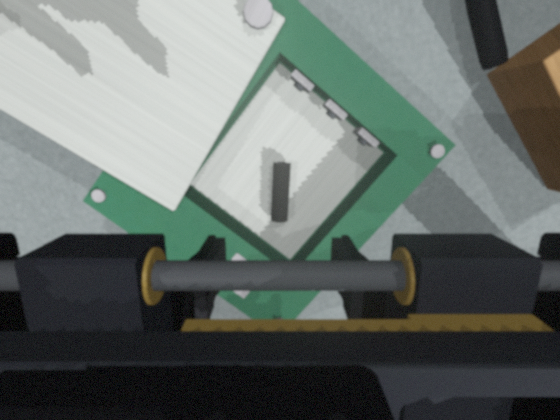

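Emit:
{"fn": "move_arm", "kwargs": {"deltas": [[0.3,0,0,1,0],[0.3,0,0,1,0],[0.3,0,0,1,0],[0.3,0,0,1,0],[0.3,0,0,0.7,0],[0.3,0,0,0.4,0],[0.3,0,0,0,0],[-1,0,0,0,0],[-1,0,0,0,0],[-1,0,0,0,0],[-1,0,0,0,0],[-1,0,0,0,0]], "squeeze": 20}}

```text
time: 6.9
ee_pos: [0.5415, 0.0076, 0.0514]
eef_rot: [0.856, 0.517, 0.001, -0.0]
ft_force: [0.5, -0.3, -0.3]
width: 0.0313
```

Emit:
{"fn": "move_arm", "kwargs": {"deltas": [[-1,0,0,0,0],[-1,0,0,0,0],[-1,0,0,-0.5,0],[-1,0,0,-1,0],[-1,0,0,-1,0],[-1,0,0,-1,0],[-1,0,0,-1,0],[-1,0,0,-1,0],[-1,0,0,0,0]]}}

```text
time: 7.65
ee_pos: [0.5434, 0.007, 0.1938]
eef_rot: [0.856, 0.516, 0.003, 0.001]
ft_force: [0.2, 0.6, -0.7]
width: 0.0004
```

```bash
python3 - <<'E'
from h import *
s,_=snap('wrist','w3.png')
print(s['width'],s['time'])
plan([.518,-.363,.13],None)
E
```

```text
0.0003777354429584273 7.65
pos [0.5426 0.0073 0.1914] yaw -27.8 -> tool shift units [-13.57    6.028   2.428] turn None (rows of .0795: None )
```

View pics/w3.png

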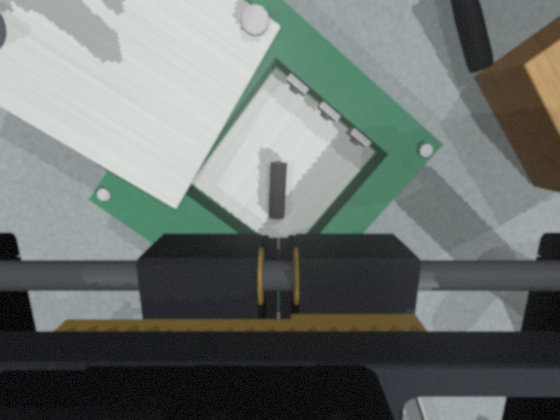

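```bash
python3 - <<'E'
from h import *
s=st()
r.camera('wrist'); s=st()
for d in r.tip_of('wrist','stray_center')[:3]: print(round(d['confidence'],2),toW('wrist',d['position'],s).round(4))
g=cv2.imread('pics/w3.png',0)
m=np.zeros_like(g); m[155:230,262:292]=(g[155:230,262:292]<75)*255
n,L,S,C=cv2.connectedComponentsWithStats(m); i=1+S[1:,4].argmax(); print(S[i])
rc=cv2.minAreaRect(np.argwhere(L==i)[:,::-1].astype(np.float32)); print(rc,onz('wrist',rc[0],.056,s))
plan([.5415,.0075,.048],None)
E
```

```text
0.65 [0.5411 0.008  0.0503]
[270 195  13  23 168]
((276.0, 206.0), (22.0, 12.0), 90.0) [ 0.53086839 -0.00674208  0.056     ]
pos [0.541  0.0074 0.1885] yaw -27.8 -> tool shift units [0.008 0.017 5.621] turn None (rows of .0795: None )
```

Emit:
{"fn": "move_arm", "kwargs": {"deltas": [[0.1,0,0,1,0],[0.1,0,0,1,0],[0.1,0,0,0.6,0],[0.1,0,0,0,0],[0.1,0,0,0,0],[0.1,0,0,0,0],[0.1,0,0,0,0],[0.1,0,0,1,0],[0.1,0,0,1,0],[0.1,0,0,0.6,0],[0.1,0,0,0.35,0],[0.1,0,0,0,0]]}}

```text
time: 8.8
ee_pos: [0.5404, 0.0074, 0.0486]
eef_rot: [0.856, 0.517, -0.001, -0.0]
ft_force: [-0.3, -0.1, -0.0]
width: 0.0473
```

Emit:
{"fn": "move_arm", "kwargs": {"deltas": [[-1,0,0,0,0],[-1,0,0,0,0],[-1,0,0,0,0],[-1,0,0,0,0],[-1,0,0,0,0],[-1,0,0,0,0],[-1,0,0,0,0],[-1,0,0,0,0],[-1,0,0,0,0],[-1,0,0,0,0]], "squeeze": 20}}

```text
time: 9.63
ee_pos: [0.541, 0.0075, 0.0495]
eef_rot: [0.856, 0.517, -0.0, -0.0]
ft_force: [-0.4, 0.6, -0.1]
width: 0.0013
```

```bash
python3 - <<'E'
from h import *
s,_=snap('wrist','w4.png')
ims=[]
for n in('scene','side'):
    _,im=snap(n,n+'4.png'); c=proj(n,[.545,.01,.08]).astype(int)
    ims.append(cv2.resize(im[c[1]-40:c[1]+40,c[0]-50:c[0]+50,::-1],(500,400),interpolation=3))
    print(n,[proj(n,s['ee_pos'])], c)
    for d in r.tip_of(n,'stray_center')[:3]: print(round(d['confidence'],2),toW(n,d['position'],s).round(4))
cv2.imwrite('pics/c4.png',cv2.resize(np.hstack(ims),(800,320)))
E
```

```text
scene [array([301.25333517, 231.91626936])] [301 224]
0.59 [0.545  0.0104 0.0557]
side [array([277.78408492, 217.08120087])] [278 209]
0.55 [0.5438 0.005  0.0484]
```

View pics/c4.png

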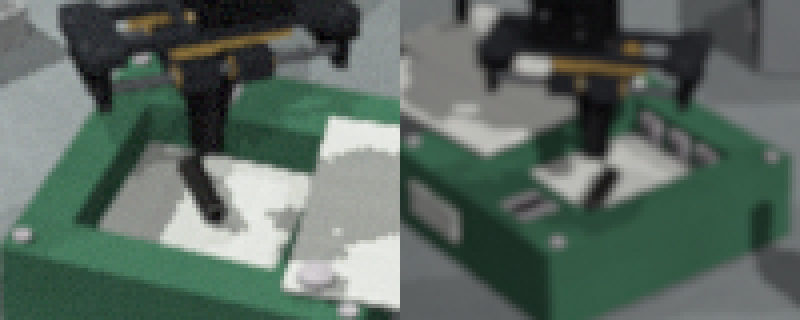

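View pics/w4.png

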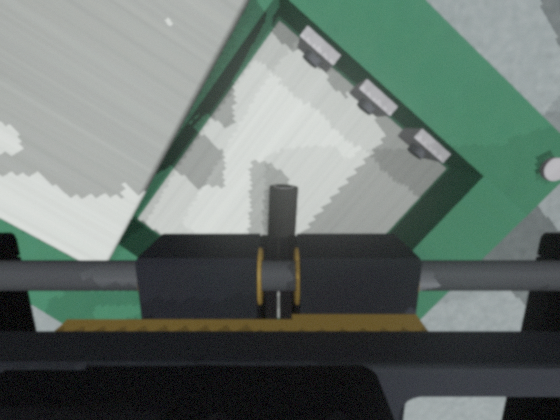

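```bash
python3 - <<'E'
from h import *
s=st()
P=[]
for n in('scene','side'):
    i=r.camera_info(n); P.append(np.array(i['K'])@np.c_[i['R'],i['t']]); print(n,toW(n,[0,0,0]).round(2))
def tri(a,b):
    X=cv2.triangulatePoints(P[0],P[1],np.array(a,float),np.array(b,float))[:,0]; return (X[:3]/X[3]).round(4)
X=tri((302.2,222),(277.2,208.2)); print(X,proj('scene',X),proj('side',X))
print('tube ends', onz('scene',(251+185/4,184+160/4),.054),onz('scene',(251+215/4,184+220/4),.054))
print('tube ends', onz('side',(228+210/4,169+175/4),.054),onz('side',(228+190/4,169+205/4),.054))
print(proj('wrist',s['ee_pos'],s),onz('wrist',(283,188),.058,s))
i=r.camera_info('wrist')
print(s['ee_pos'])
E
```

```text
scene [1.31 0.68 0.81]
side [ 0.2  -1.61  1.01]
[0.5401 0.0092 0.0843] [302.21641474 222.00220865] [277.19419177 208.21510511]
tube ends [ 0.52526658 -0.02239038  0.054     ] [0.56310097 0.04020421 0.054     ]
tube ends [0.55539237 0.02705171 0.054     ] [ 0.52690452 -0.01940418  0.054     ]
[279.36311696 230.10740209] [0.55672404 0.03273499 0.058     ]
[0.54098587 0.00744628 0.04943076]
```

```bash
python3 - <<'E'
import cv2,numpy as np
a=cv2.imread('pics/w2.png')[190:340,130:430]; b=cv2.imread('pics/w4.png')[190:340,130:430]
f=lambda x:cv2.convertScaleAbs(cv2.resize(x,(600,300),interpolation=3),alpha=2.2,beta=20)
cv2.imwrite('pics/z4.png',np.vstack([f(a),f(b)]))
c=cv2.imread('pics/scene4.png')[175:255,250:350];cv2.imwrite('pics/z5.png',cv2.convertScaleAbs(cv2.resize(c,(750,600),interpolation=3),alpha=2,beta=20))
E
```

```text
(no output)
```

View pics/z4.png

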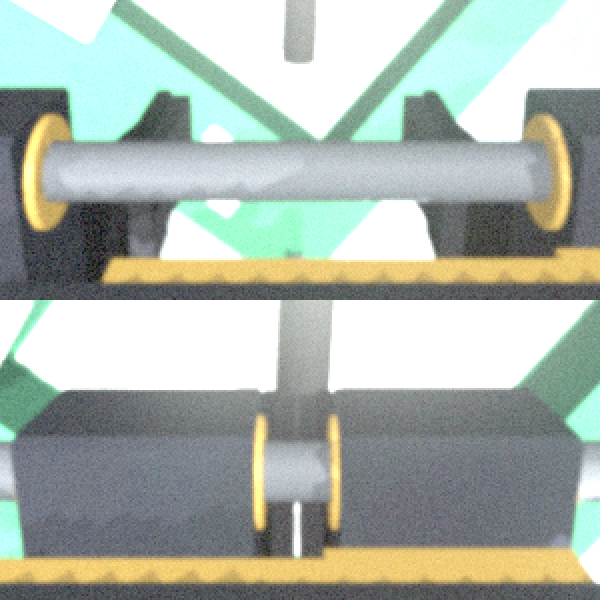

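View pics/z5.png

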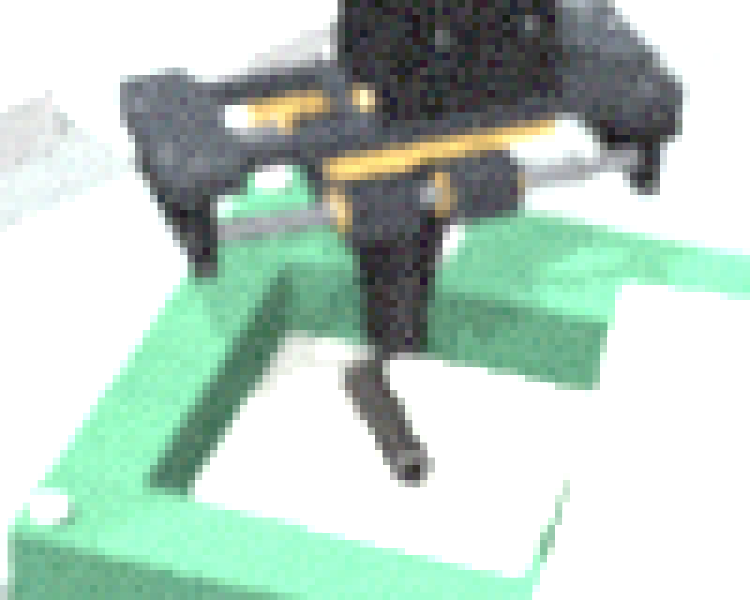

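```bash
python3 - <<'E'
from h import *
for rr in (.08,.09,.1):
  for z in(.08,.1,.12,.15): print(rr,z,proj('scene',[.541+rr*.883,.0075-rr*.469,z]).round(1))
print(proj('scene',[.541,.0075,.08]))
E
```

```text
0.08 0.08 [274.1 228.4]
0.08 0.1 [274.1 222.5]
0.08 0.12 [274.  216.4]
0.08 0.15 [273.9 207.2]
0.09 0.08 [270.7 229. ]
0.09 0.1 [270.5 223.1]
0.09 0.12 [270.4 217.1]
0.09 0.15 [270.3 207.8]
0.1 0.08 [267.2 229.7]
0.1 0.1 [267.  223.8]
0.1 0.12 [266.9 217.7]
0.1 0.15 [266.7 208.4]
[301.51067461 223.14583398]
```

Emit:
{"fn": "move_arm", "kwargs": {"deltas": [[0.2,0,0,0,0],[0.2,0,0,0,0],[0.2,0,0,0,0],[0.2,0,0,0,0],[0.2,0,0,0,0],[0.2,0,0,0.3,0],[0.2,0,0,0.3,0],[0.2,0,0,0.2,0],[0.2,0,0,0,0],[0.2,0,0,0,0]]}}

```text
time: 10.72
ee_pos: [0.5406, 0.0073, 0.0289]
eef_rot: [0.856, 0.517, -0.001, -0.0]
ft_force: [0.6, 0.2, -0.2]
width: 0.0509
```

```bash
python3 - <<'E'
from h import *
s,im=snap('scene','s6.png'); print(s['ee_pos'],s['ft_force'],s['width'])
cv2.imwrite('pics/z6.png',cv2.convertScaleAbs(cv2.resize(im[175:255,250:350,::-1],(750,600),interpolation=3),alpha=1.8,beta=20))
E
```

```text
[0.5406075  0.00725042 0.02891573] [ 0.60612949  0.20595678 -0.16131588] 0.05089024342105324
```

View pics/z6.png

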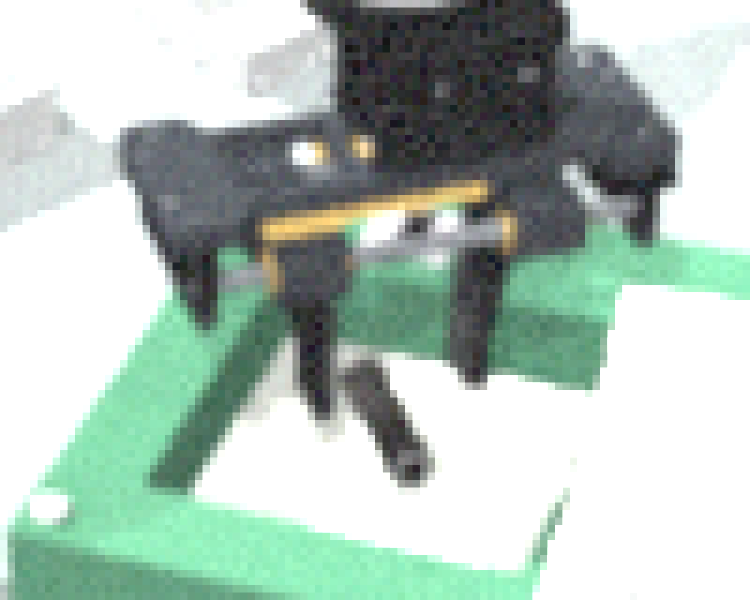

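Emit:
{"fn": "move_arm", "kwargs": {"deltas": [[0.2,0,0,0.2,0],[0.2,0,0,0.2,0],[0.2,0,0,0.1,0],[0.2,0,0,0,0]]}}

```text
time: 11.1
ee_pos: [0.5405, 0.0074, 0.0162]
eef_rot: [0.856, 0.517, -0.0, -0.0]
ft_force: [0.0, -0.3, 0.7]
width: 0.052
```

Emit:
{"fn": "move_arm", "kwargs": {"deltas": [[-1,0,0,0,0],[-1,0,0,0,0],[-1,0,0,0,0],[-1,0,0,0,0],[-1,0,0,0,0],[-1,0,0,0,0],[-1,0,0,0,0],[-1,0,0,0,0],[-1,0,0,0,0]], "squeeze": 20}}

```text
time: 11.85
ee_pos: [0.5411, 0.0075, 0.017]
eef_rot: [0.856, 0.517, 0.0, -0.0]
ft_force: [0.3, 0.2, 0.3]
width: 0.0162
```

Emit:
{"fn": "move_arm", "kwargs": {"deltas": [[-1,0,0,-0.4,0],[-1,0,0,-0.8,0],[-1,0,0,-1,0],[-1,0,0,-1,0],[-1,0,0,-1,0],[-1,0,0,0,0]]}}

```text
time: 12.35
ee_pos: [0.5436, 0.0072, 0.1271]
eef_rot: [0.856, 0.516, 0.003, 0.001]
ft_force: [1.1, 0.1, -0.3]
width: 0.0161
```

```bash
python3 - <<'E'
from h import *
s,im=snap('scene','s7.png'); print(s['width'])
cv2.imwrite('pics/z7.png',cv2.convertScaleAbs(cv2.resize(im[155:255,250:350,::-1],(600,600),interpolation=3),alpha=1.8,beta=20))
plan([.523,-.365,.11])
E
```

```text
0.016054265144657926
pos [0.5426 0.0075 0.1247] yaw -27.8 -> tool shift units [-13.549   6.25    0.56 ] turn None (rows of .0795: None )
```

View pics/z7.png

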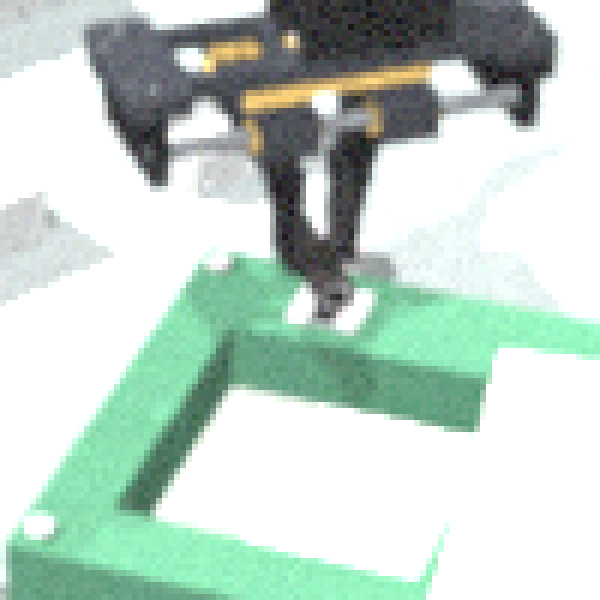

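Emit:
{"fn": "move_arm", "kwargs": {"deltas": [[-1,-1,0.46,0,0],[-1,-1,0.46,0,0],[-1,-1,0.46,0,0],[-1,-1,0.46,0,0],[-1,-1,0.46,0,0],[-1,-1,0.46,0,0],[-1,-1,0.46,0,0],[-1,-1,0.46,0,0],[-1,-1,0.46,0,0],[-1,-1,0.46,0,0],[-1,-1,0.46,0,0],[-1,-1,0.46,0,0]]}}

```text
time: 13.4
ee_pos: [0.5225, -0.3233, 0.121]
eef_rot: [0.856, 0.517, -0.0, -0.001]
ft_force: [0.8, 0.6, -0.6]
width: 0.016
```

Emit:
{"fn": "move_arm", "kwargs": {"deltas": [[-1,-0.9,0.4,0,0],[-1,-0.6,0.28,0,0],[-1,0,0,0,0],[-1,0,0,0,0]]}}

```text
time: 13.73
ee_pos: [0.5198, -0.364, 0.121]
eef_rot: [0.857, 0.516, -0.001, -0.001]
ft_force: [0.2, 0.1, -1.1]
width: 0.0163
```

```bash
python3 - <<'E'
from h import *
s,im=snap('wrist','w8.png'); print(s['width'],s['time'],s['joint_positions'])
for d in r.tip_of('wrist','tray')[:3]: print(round(d['confidence'],2),toW('wrist',d['position'],s).round(4))
plan([.523,-.365,-.02])
E
```

```text
0.016253265305414426 13.7333 [-0.09516979  0.51193702  0.87133291  1.55072843 -0.40241546  1.26990868
  0.34729378]
0.97 [ 0.4993 -0.3649 -0.001 ]
0.66 [ 0.2886 -0.2966  0.002 ]
pos [ 0.5211 -0.3621  0.1213] yaw -27.7 -> tool shift units [-0.07  0.13  5.65] turn None (rows of .0795: None )
```

View pics/w8.png

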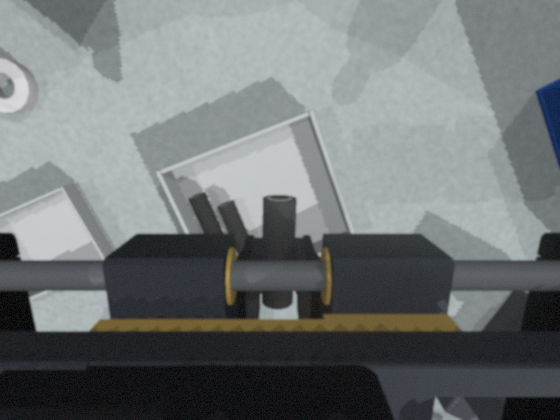

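Emit:
{"fn": "move_arm", "kwargs": {"deltas": [[-1,0.17,0.32,1,0],[-1,0,0,1,0],[-1,0,0,1,0],[-1,0,0,1,0],[-1,0,0,0.7,0],[-1,0,0,0.5,0],[-1,0,0,0.3,0],[-1,0,0,0,0],[-1,0,0,0,0]]}}

```text
time: 14.58
ee_pos: [0.5304, -0.3632, -0.015]
eef_rot: [0.856, 0.517, 0.0, 0.0]
ft_force: [0.5, 0.2, -1.6]
width: 0.0158
```

Emit:
{"fn": "move_arm", "kwargs": {"deltas": [[-1,0,0,0.2,0],[-1,0,0,0,0],[-0.3,0,0,0,0],[-0.3,0,0,0,0],[-0.3,0,0,0,0],[-0.3,0,0,0,0],[-0.3,0,0,-0.5,0],[-0.3,0,0,-1,0],[-0.3,0,0,-1,0],[-0.3,0,0,-1,0],[-0.3,0,0,-1,0],[-0.3,0,0,-1,0]]}}

```text
time: 15.58
ee_pos: [0.5297, -0.3636, 0.1193]
eef_rot: [0.856, 0.517, 0.0, 0.0]
ft_force: [1.3, -0.3, 0.2]
width: 0.0305
```

```bash
python3 - <<'E'
from h import *
s,im=snap('wrist','w9.png'); print(s['width'],s['time'],s['joint_positions'])
for d in r.tip_of('wrist','stray_center')[:5]: print(round(d['confidence'],2),toW('wrist',d['position'],s).round(4))
_,im=snap('scene','s9.png')
for n in('scene','side'):
  for l in('cover_knob','stud_head','stray_center'):
    for d in r.tip_of(n,l)[:3]: print(n,l,round(d['confidence'],2),toW(n,d['position']).round(4))
plan([.47,.31,.19])
E
```

```text
0.030506687671961137 15.5833 [-0.09073285  0.529293    0.86523281  1.53212742 -0.41410499  1.27206159
  0.34445069]
0.63 [ 0.5272 -0.3642  0.0103]
scene cover_knob 0.92 [0.4734 0.3131 0.1164]
scene stud_head 0.52 [0.3896 0.263  0.128 ]
scene stray_center 0.56 [ 0.5325 -0.3594  0.0109]
side cover_knob 0.86 [0.4736 0.3028 0.1154]
side cover_knob 0.27 [ 0.3414 -0.1571  0.0025]
side stud_head 0.46 [0.3865 0.2603 0.1262]
side stray_center 0.55 [0.5438 0.005  0.0484]
pos [ 0.5295 -0.3631  0.1161] yaw -27.8 -> tool shift units [ 22.711 -14.658  -2.935] turn None (rows of .0795: None )
```

View pics/w9.png

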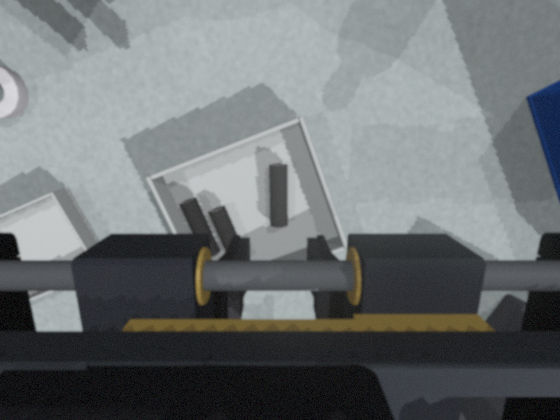

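Emit:
{"fn": "move_arm", "kwargs": {"deltas": [[-0.3,1,-0.64,-0.5,0],[-0.3,1,-0.64,-0.5,0],[-0.3,1,-0.64,-0.5,0],[-0.3,1,-0.64,-0.5,0],[-0.3,1,-0.64,-0.5,0],[-0.3,1,-0.64,-0.5,0],[-0.3,1,-0.64,0,0],[-0.3,1,-0.64,0,0],[-0.3,1,-0.64,0,0],[-0.3,1,-0.64,0,0],[-0.3,1,-0.64,0,0],[-0.3,1,-0.64,0,0]]}}

```text
time: 17.03
ee_pos: [0.4993, -0.0071, 0.1917]
eef_rot: [0.856, 0.517, -0.0, -0.0]
ft_force: [1.2, -0.1, 1.1]
width: 0.0311
```

Emit:
{"fn": "move_arm", "kwargs": {"deltas": [[-0.3,1,-0.64,0,0],[-0.3,1,-0.64,0,0],[-0.3,1,-0.64,0,0],[-0.3,1,-0.64,0,0],[-0.3,1,-0.64,0,0],[-0.3,1,-0.64,0,0],[-0.3,1,-0.64,0,0],[-0.3,1,-0.64,0,0],[-0.3,0,0,0,-0.078],[-0.3,0,0,0,-0.078],[-0.3,0,0,0,-0.078],[-0.3,0,0,0,-0.078]]}}

```text
time: 18.03
ee_pos: [0.4796, 0.228, 0.1914]
eef_rot: [0.703, 0.711, -0.001, -0.0]
ft_force: [-0.5, -0.0, -0.2]
width: 0.0305
```

Emit:
{"fn": "move_arm", "kwargs": {"deltas": [[-0.3,0,0,0,-0.078],[-0.3,0,0,0,-0.078],[-0.3,0,0,0,-0.078],[-0.3,0,0,0,-0.078],[-0.3,0,0,0,-0.078],[-0.3,0,0,0,0],[-0.3,0,0,0,0]]}}

```text
time: 18.62
ee_pos: [0.4797, 0.2279, 0.1916]
eef_rot: [0.46, 0.888, -0.0, -0.0]
ft_force: [-0.2, -0.2, 0.3]
width: 0.0308
```

```bash
python3 - <<'E'
from h import *
s,im=snap('wrist','w10.png'); print(s['width'],s['time'],s['joint_positions'])
for l in('cover_knob','stud_head','slot'):
    for d in r.tip_of('wrist',l)[:3]: print(l,round(d['confidence'],2),toW('wrist',d['position'],s).round(4))
plan([.473,.309,.19],39)
E
```

```text
0.030783994261917354 18.6167 [-1.01416745  0.11736933  0.52935974  1.72212447 -0.06106997  1.31925449
  0.1412444 ]
cover_knob 0.77 [0.4696 0.3094 0.119 ]
cover_knob 0.18 [ 0.5418  0.0287 -0.0028]
stud_head 0.71 [0.3896 0.26   0.1236]
pos [0.4798 0.2281 0.1919] yaw 35.3 -> tool shift units [2.799 1.647 0.076] turn -0.0416 (rows of .0795: 0.5 )
```

View pics/w10.png

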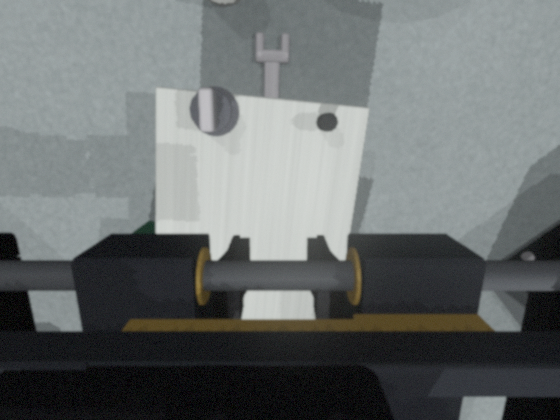

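```bash
python3 - <<'E'
from h import *
s=st()
k=onz('wrist',(327,122),.117,s); w=onz('wrist',(207,111),.128,s); print(k,w,np.linalg.norm(k[:2]-w[:2]))
a,b=onz('wrist',(204,91),.128,s),onz('wrist',(209,131),.128,s); print('wing',np.degrees(np.arctan2(*(b-a)[1::-1])),np.linalg.norm(b-a))
P=np.array([.598,.154]); d=k[:2]-P; print(np.linalg.norm(d),np.degrees(np.arctan2(d[1],d[0])))
d=w[:2]-P; print(np.linalg.norm(d))
plan([k[0],k[1],.192],39)
E
```

```text
[0.47133806 0.30793938 0.117     ] [0.3879123  0.25912303 0.128     ] 0.09665864169499341
wing -50.456763497251714 0.030264702264993403
0.1993503907668111 129.44768436828116
0.2349206083627754
pos [0.4798 0.2281 0.1919] yaw 35.3 -> tool shift units [ 2.803  1.569 -0.004] turn -0.0416 (rows of .0795: 0.5 )
```

Emit:
{"fn": "move_arm", "kwargs": {"deltas": [[0.15,1,0.56,0,0],[0.15,1,0.56,0,0],[0.15,0.8,0.46,0,-0.04],[0.15,0,0,1,0],[0.15,0,0,1,0],[0.15,0,0,1,0],[0.15,0,0,0,0],[0.15,0,0,0,0]]}}

```text
time: 19.48
ee_pos: [0.4709, 0.3076, 0.1166]
eef_rot: [0.431, 0.902, -0.001, -0.0]
ft_force: [0.2, -0.3, 0.9]
width: 0.05
```

```bash
python3 - <<'E'
from h import *
s=st(); print(s['width'],s['time'],s['ee_pos'],s['ft_force'])
ims=[]
for n in('scene','side'):
    _,im=snap(n,n+'11.png'); c=proj(n,[.47,.3,.13]).astype(int)
    ims.append(cv2.convertScaleAbs(cv2.resize(im[c[1]-40:c[1]+40,c[0]-40:c[0]+40,::-1],(400,400),interpolation=3),alpha=1.5))
cv2.imwrite('pics/c11.png',np.hstack(ims))
plan([.4717,.3085,.064],39)
E
```

```text
0.05003079534713534 19.4833 [0.47090585 0.3075739  0.11658945] [ 0.24687558 -0.25093757  0.94786154]
pos [0.4722 0.3085 0.1187] yaw 39.0 -> tool shift units [ 0.012 -0.022  2.187] turn -0.0004 (rows of .0795: 0.0 )
```

View pics/c11.png

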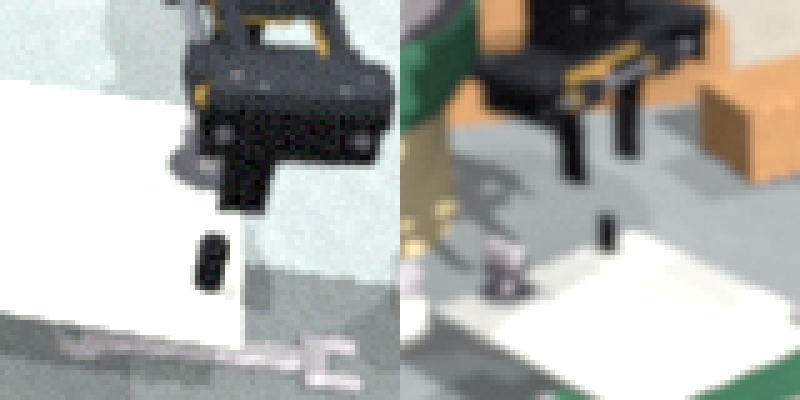

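```bash
python3 - <<'E'
from h import *
s=st(); e=np.array(s['ee_pos']); y=Ro.from_quat(s['eef_rot']).as_matrix()[:,1]
for n in('scene','side'):
    c=proj(n,[.47,.3,.13]).astype(int); f=lambda X:((proj(n,X)-c+40)*5).round(0)
    print(n,'knob top',f([.4715,.3085,.117]),'tips',[f(e+sg*y*o+[0,0,.034]) for sg in(1,-1) for o in(.025,.036)],'tip-pred z0',f(e+[0,0,.034]))
n='scene'; 
for d in r.tip_of('scene','cover_knob')[:1]: print(toW('scene',d['position']),((proj('scene',toW('scene',d['position']))-proj(n,[.47,.3,.13]).astype(int)+40)*5))
E
```

```text
scene knob top [212. 234.] tips [array([232., 209.]), array([235., 223.]), array([215., 146.]), array([212., 132.])] tip-pred z0 [223. 176.]
side knob top [204. 214.] tips [array([224., 161.]), array([233., 156.]), array([181., 183.]), array([171., 188.])] tip-pred z0 [203. 172.]
[0.47145231 0.31497343 0.1155646 ] [223.63538479 241.95193696]
```

Emit:
{"fn": "move_arm", "kwargs": {"deltas": [[0.15,0,0,0.8,0],[0.15,0,0,0.7,0],[0.15,0,0,0.5,0],[0.15,0,0,0.15,0],[0.15,0,0,0,0],[-1,0,0,0,0],[-1,0,0,0,0],[-1,0,0,0,0],[-1,0,0,0,0],[-1,0,0,0,0],[-1,0,0,0,0],[-1,0,0,0,0]], "squeeze": 10}}

```text
time: 20.63
ee_pos: [0.4716, 0.3083, 0.0635]
eef_rot: [0.43, 0.903, 0.0, -0.0]
ft_force: [-0.4, 0.6, 2.2]
width: 0.0153
```

Emit:
{"fn": "move_arm", "kwargs": {"deltas": [[-1,0,0,0,0],[-1,0,0,0,0]]}}

```text
time: 20.8
ee_pos: [0.4716, 0.3082, 0.0635]
eef_rot: [0.43, 0.903, 0.0, -0.0]
ft_force: [-0.4, -0.4, 2.9]
width: 0.0155
```

```bash
python3 - <<'E'
from h import *
s=st(); print(s['width'],s['time'],s['ee_pos'],s['ft_force'],s['joint_positions'])
ims=[]
for n in('scene','side'):
    _,im=snap(n,n+'12.png'); c=proj(n,[.47,.3,.13]).astype(int)
    ims.append(cv2.convertScaleAbs(cv2.resize(im[c[1]-40:c[1]+40,c[0]-40:c[0]+40,::-1],(400,400),interpolation=3),alpha=1.5))
cv2.imwrite('pics/c12.png',np.hstack(ims))
E
```

```text
0.015529878267298727 20.8 [0.47158623 0.30824236 0.06348811] [-0.35333329 -0.43999883  2.88431144] [-1.04713118  0.31092297  0.45734454  1.79249237 -0.15466638  1.07299471
  0.1461009 ]
```

View pics/c12.png

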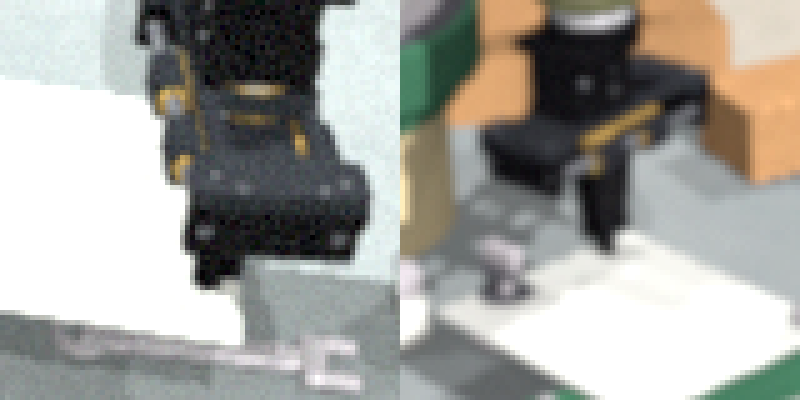

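Emit:
{"fn": "move_arm", "kwargs": {"deltas": [[-1,0,0,-0.08,0],[-1,-0.015,-0.35,0,-0.028],[-1,-0.03,-0.7,0,-0.0555],[-1,-0.03,-0.7,0,-0.0555],[-1,-0.03,-0.7,0,-0.0555],[-1,-0.03,-0.7,0,-0.0555],[-1,-0.03,-0.7,0,-0.0555],[-1,0,0,0,0],[-1,0,0,0,0]]}}

```text
time: 21.65
ee_pos: [0.413, 0.2304, 0.0644]
eef_rot: [0.205, 0.979, -0.001, -0.001]
ft_force: [2.7, -1.5, -11.8]
width: 0.0156
```

```bash
cat >> h.py <<'E'
Pv=np.array([.598,.154])
def arc():
    s=st(); e=np.array(s['ee_pos']); d=e[:2]-Pv; R=Ro.from_quat(s['eef_rot']).as_matrix()
    print('t',s['time'],'r',np.linalg.norm(d).round(4),'th',(np.degrees(np.arctan2(d[1],d[0]))%360).round(2),'yaw',np.degrees(np.arctan2(R[1,1],R[0,1])).round(1),'F',s['ft_force'].round(1),s['torque'].round(2),'w',round(s['width'],4),'e',e.round(4),'q',s['joint_positions'].round(2))
E
python3 -c "
from h import *
arc()"
```

```text
t 21.65 r 0.2002 th 157.57 yaw 66.4 F [  2.7  -1.5 -11.8] [-0.42 -0.58 -0.05] w 0.0156 e [0.413  0.2304 0.0644] q [-1.01  0.1   0.42  2.01 -0.05  1.04  0.6 ]
```

Emit:
{"fn": "move_arm", "kwargs": {"deltas": [[-1,-0.03,-0.7,0.05,-0.0555],[-1,-0.03,-0.7,0,-0.0555],[-1,-0.03,-0.7,0,-0.0555],[-1,-0.03,-0.7,0,-0.0555],[-1,-0.03,-0.7,0,-0.0555],[-1,0,0,0,0],[-1,0,0,0,0]]}}

```text
time: 22.23
ee_pos: [0.3972, 0.1468, 0.0643]
eef_rot: [-0.012, 1.0, 0.0, -0.0]
ft_force: [-3.5, -0.4, 1.5]
width: 0.0154
```

```bash
python3 -c "
from h import *
arc()"
```

```text
t 22.2333 r 0.2009 th 182.05 yaw 91.3 F [-3.5 -0.4  1.5] [-0.09  0.67 -0.  ] w 0.0154 e [0.3972 0.1468 0.0643] q [-0.93 -0.02  0.47  2.13  0.01  1.03  1.13]
```

Emit:
{"fn": "move_arm", "kwargs": {"deltas": [[-1,-0.03,-0.7,0,-0.0555],[-1,-0.03,-0.7,0,-0.0555],[-1,-0.03,-0.7,0,-0.0555],[-1,-0.03,-0.7,0,-0.0555],[-1,-0.03,-0.7,0,-0.0555],[-1,0,0,0,0],[-1,0,0,0,0]]}}

```text
time: 22.82
ee_pos: [0.4185, 0.0624, 0.0643]
eef_rot: [-0.227, 0.974, -0.0, -0.0]
ft_force: [-3.3, -3.0, 5.5]
width: 0.0157
```

```bash
python3 -c "
from h import *
arc()"
```

```text
t 22.8167 r 0.2015 th 207.04 yaw 116.3 F [-3.3 -3.   5.5] [-0.43  0.9  -0.08] w 0.0157 e [0.4185 0.0624 0.0643] q [-0.84 -0.03  0.59  2.14  0.02  1.03  1.76]
```

Emit:
{"fn": "move_arm", "kwargs": {"deltas": [[-1,-0.01,-0.28,0,-0.022],[-1,-0.01,-0.28,0,-0.022],[-1,0,-0.14,0,-0.011],[-1,0,0,0,0],[-1,0,0,0,0]]}}

```text
time: 23.23
ee_pos: [0.4266, 0.0478, 0.0642]
eef_rot: [-0.27, 0.963, -0.0, -0.0]
ft_force: [-5.2, -4.1, 7.2]
width: 0.0153
```

```bash
python3 -c "
from h import *
arc()"
```

```text
t 23.2333 r 0.2017 th 211.78 yaw 121.3 F [-5.2 -4.1  7.2] [-0.82  1.2   0.02] w 0.0153 e [0.4266 0.0478 0.0642] q [-0.83 -0.02  0.61  2.12  0.01  1.03  1.9 ]
```

Emit:
{"fn": "move_arm", "kwargs": {"deltas": [[-1,0,-0.1,0,-0.008],[-1,0,0,0,0],[-1,0,0,0,0]]}}

```text
time: 23.48
ee_pos: [0.4278, 0.0458, 0.0642]
eef_rot: [-0.276, 0.961, -0.0, -0.0]
ft_force: [-5.5, -3.0, 7.7]
width: 0.0156
```

```bash
python3 -c "
from h import *
arc()"
```

```text
t 23.4833 r 0.2017 th 212.45 yaw 122.0 F [-5.5 -3.   7.7] [-0.8   1.11 -0.03] w 0.0156 e [0.4278 0.0458 0.0642] q [-0.82 -0.01  0.62  2.12  0.01  1.03  1.92]
```

Emit:
{"fn": "move_arm", "kwargs": {"deltas": [[-1,0,-0.1,0,-0.008],[-1,0,0,0,0],[-1,0,0,0,0]]}}

```text
time: 23.73
ee_pos: [0.4285, 0.045, 0.0642]
eef_rot: [-0.282, 0.959, 0.001, -0.001]
ft_force: [-7.5, 2.1, 9.4]
width: 0.0154
```

```bash
python3 -c "
from h import *
arc()"
```

```text
t 23.7333 r 0.2016 th 212.75 yaw 122.8 F [-7.5  2.1  9.4] [ 0.35  1.86 -0.03] w 0.0154 e [0.4285 0.045  0.0642] q [-0.82 -0.01  0.62  2.12  0.01  1.03  1.94]
```

Emit:
{"fn": "move_arm", "kwargs": {"deltas": [[-1,0,-0.1,0,-0.008],[-1,0,0,0,0],[-1,0,0,0,0]]}}

```text
time: 23.98
ee_pos: [0.4286, 0.045, 0.064]
eef_rot: [-0.289, 0.957, 0.002, -0.002]
ft_force: [-13.0, 10.4, 10.6]
width: 0.0156
```

```bash
python3 -c "
from h import *
arc()"
```

```text
t 23.9833 r 0.2014 th 212.75 yaw 123.6 F [-13.   10.4  10.6] [2.4  3.12 0.06] w 0.0156 e [0.4286 0.045  0.064 ] q [-0.82 -0.01  0.62  2.12  0.    1.04  1.96]
```

Emit:
{"fn": "move_arm", "kwargs": {"deltas": [[0.1,0,0.1,0,0],[0.1,0,0,0,0],[0.1,0,0,0,0],[0.1,0,0,0,0],[0.1,0,0,0,0],[0.1,0,0,-0.5,0],[0.1,0,0,-1,0],[0.1,0,0,-1,0],[0.1,0,0,-1,0],[0.1,0,0,0,0],[0.1,0,0,0,0]]}}

```text
time: 24.9
ee_pos: [0.4303, 0.0431, 0.1525]
eef_rot: [-0.288, 0.958, 0.0, 0.001]
ft_force: [-0.2, -0.1, -1.1]
width: 0.0479
```

```bash
python3 - <<'E'
from h import *
s,im=snap('wrist','w13.png'); print(s['time'],s['width'],s['ft_force'])
for l in('stud_head','cover_knob'):
    for d in r.tip_of('wrist',l)[:2]: print(l,round(d['confidence'],2),toW('wrist',d['position'],s).round(4))
for n in('scene','side'):
  snap(n,n+'13.png')
  for l in('stud_head','cover_knob'):
    for d in r.tip_of(n,l)[:2]: print(n,l,round(d['confidence'],2),toW(n,d['position'],s).round(4))
plan([.4695,-.0462,.14],114.15)
E
```

```text
24.9 0.047865626973216224 [-0.19357418 -0.14546482 -1.09776837]
stud_head 0.69 [ 0.4706 -0.0433  0.1234]
cover_knob 0.96 [0.4255 0.0456 0.1191]
scene stud_head 0.53 [ 0.4735 -0.044   0.1286]
scene cover_knob 0.88 [0.4283 0.0511 0.1165]
scene cover_knob 0.64 [ 5.024e-01 -3.606e-01 -4.000e-04]
side stud_head 0.46 [ 7.460e-01 -2.285e-01  2.000e-04]
side stud_head 0.38 [ 0.4676 -0.0444  0.1273]
side cover_knob 0.88 [0.4287 0.0407 0.119 ]
pos [0.4291 0.0427 0.1511] yaw 123.6 -> tool shift units [ 0.619 -3.859  0.444] turn 0.1045 (rows of .0795: 1.3 )
```

View pics/w13.png

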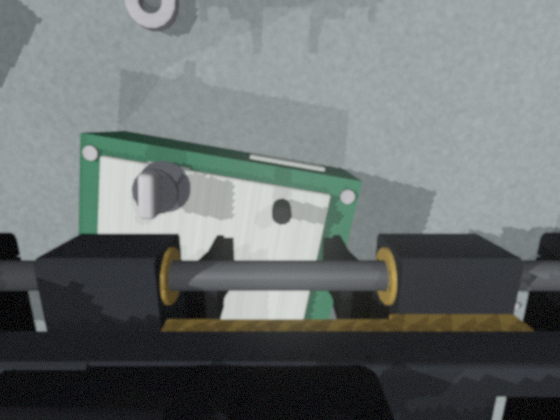

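Emit:
{"fn": "move_arm", "kwargs": {"deltas": [[0.1,0.2,-1,0,0],[0.1,0.2,-1,0,0],[0.1,0.22,-1,0,0],[0.1,0,-0.86,0,0],[0.1,0,0,0,0.052],[0.1,0,0,0,0.053],[0.1,0,0,0,0],[0.1,0,0,0,0]]}}

```text
time: 26.02
ee_pos: [0.4696, -0.0461, 0.1513]
eef_rot: [-0.21, 0.978, 0.0, -0.0]
ft_force: [-0.5, -0.9, 0.1]
width: 0.0479
```

```bash
python3 - <<'E'
from h import *
s,im=snap('wrist','w14.png'); print(s['time'],s['width'],s['ft_force'],s['joint_positions'])
for d in r.tip_of('wrist','stud_head')[:2]: print(round(d['confidence'],2),toW('wrist',d['position'],s).round(4))
plan([.4695,-.0462,.10],114.15)
E
```

```text
26.0167 0.0478567542997108 [-0.48058854 -0.85152498  0.14776866] [-0.73833971 -0.0198436   0.74346178  1.92653301  0.01430323  1.23008756
  1.99449107]
0.9 [ 0.4718 -0.0437  0.1267]
pos [ 0.4696 -0.0459  0.1514] yaw 114.3 -> tool shift units [ 0.009 -0.008  2.055] turn 0.0015 (rows of .0795: 0.0 )
```

View pics/w14.png

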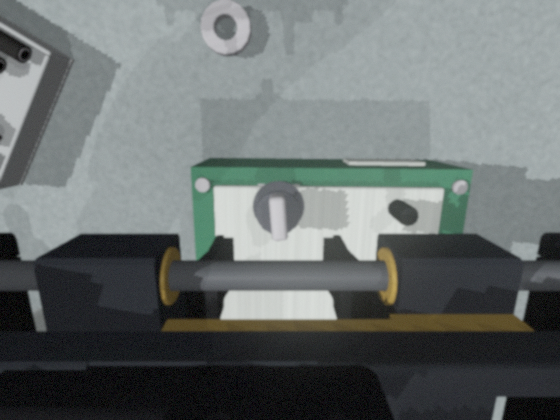

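Emit:
{"fn": "move_arm", "kwargs": {"deltas": [[0,0,0,0.9,0],[0,0,0,0.9,0],[0,0,0,0.6,0],[0,0,0,0.25,0],[0,0,0,0,0],[0,0,0,0,0]]}}

```text
time: 26.62
ee_pos: [0.4699, -0.0461, 0.0857]
eef_rot: [-0.209, 0.978, -0.0, 0.0]
ft_force: [0.8, -0.3, 0.7]
width: 0.0438
```

```bash
python3 - <<'E'
from h import *
s=st(); print(s['time'],s['ee_pos'],s['width'],s['ft_force'])
ims=[]
for n in('scene','side'):
    _,im=snap(n,n+'15.png'); c=proj(n,[.47,-.046,.12]).astype(int)
    ims.append(cv2.convertScaleAbs(cv2.resize(im[c[1]-40:c[1]+40,c[0]-40:c[0]+40,::-1],(400,400),interpolation=3),alpha=1.5))
cv2.imwrite('pics/c15.png',np.hstack(ims))
E
```

```text
26.6167 [ 0.46993736 -0.04612443  0.08571713] 0.043821355044879814 [ 0.80353411 -0.3172453   0.6810717 ]
```

View pics/c15.png

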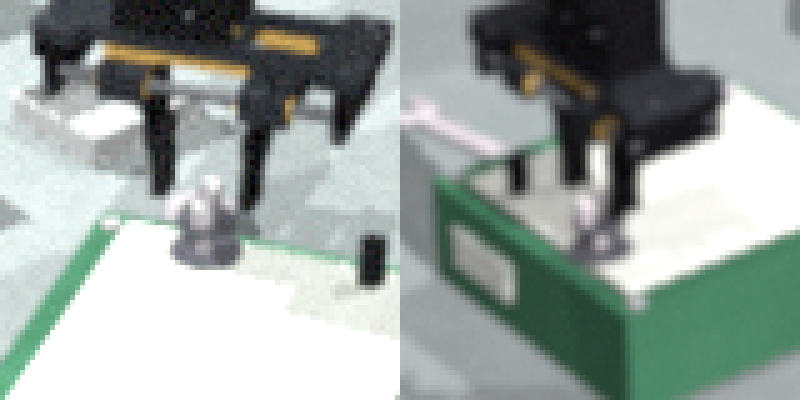

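Emit:
{"fn": "move_arm", "kwargs": {"deltas": [[-0.45,0,0,0,0],[-0.45,0,0,0,0],[-0.45,0,0,0,0],[-0.45,0,0,0,0],[-0.45,0,0,0,0],[-0.45,0,0,0.15,0],[-0.45,0,0,0.15,0],[-0.45,0,0,0,0],[-0.45,0,0,0,0]], "squeeze": 20}}

```text
time: 27.47
ee_pos: [0.4694, -0.0462, 0.0773]
eef_rot: [-0.209, 0.978, 0.0, -0.0]
ft_force: [0.3, 0.4, -0.3]
width: 0.024
```

Emit:
{"fn": "move_arm", "kwargs": {"deltas": [[-0.45,0,0,0.1,0],[-0.45,0,0,0,0],[-0.45,0,0,0,0]]}}

```text
time: 27.72
ee_pos: [0.4696, -0.0461, 0.0751]
eef_rot: [-0.209, 0.978, 0.0, -0.0]
ft_force: [-1.1, -0.3, 0.1]
width: 0.024
```

Emit:
{"fn": "move_arm", "kwargs": {"deltas": [[-0.45,0,0,0.1,0],[-0.45,0,0,0,0],[-0.45,0,0,0,0]]}}

```text
time: 27.97
ee_pos: [0.4696, -0.0462, 0.0726]
eef_rot: [-0.209, 0.978, 0.0, -0.0]
ft_force: [-0.5, -1.4, -0.1]
width: 0.0245
```

Emit:
{"fn": "move_arm", "kwargs": {"deltas": [[-0.45,0,0,0.1,0],[-0.45,0,0,0,0],[-0.45,0,0,0,0]]}}

```text
time: 28.22
ee_pos: [0.4699, -0.0461, 0.0703]
eef_rot: [-0.209, 0.978, 0.0, 0.0]
ft_force: [0.8, 0.2, 2.0]
width: 0.024
```

Emit:
{"fn": "move_arm", "kwargs": {"deltas": [[-0.45,0,0,0.1,0],[-0.45,0,0,0,0],[-0.45,0,0,0,0]]}}

```text
time: 28.47
ee_pos: [0.4698, -0.0461, 0.0677]
eef_rot: [-0.209, 0.978, 0.0, 0.0]
ft_force: [0.0, 0.3, 3.0]
width: 0.0235
```

Emit:
{"fn": "move_arm", "kwargs": {"deltas": [[-1,0,0,0,0],[-1,0,0,0,0],[-1,0,0,0,0],[-1,0,0,0,0],[-1,0,0,0.2,0],[-1,0,0,0.2,0],[-1,0,0,0,0],[-1,0,0,0,0]], "squeeze": 15}}

```text
time: 29.13
ee_pos: [0.4699, -0.046, 0.0578]
eef_rot: [-0.209, 0.978, 0.0, 0.0]
ft_force: [-0.5, -0.1, 7.1]
width: 0.0118
```

Emit:
{"fn": "move_arm", "kwargs": {"deltas": [[-1,0,0,0.1,0],[-1,0,0,0,0],[-1,0,0,0,0]]}}

```text
time: 29.38
ee_pos: [0.4699, -0.046, 0.0555]
eef_rot: [-0.209, 0.978, 0.0, 0.0]
ft_force: [-1.2, -0.2, 7.8]
width: 0.0119
```

Emit:
{"fn": "move_arm", "kwargs": {"deltas": [[-1,0,0,0.12,0],[-1,0,0,0,0],[-1,0,0,0,0]]}}

```text
time: 29.63
ee_pos: [0.47, -0.046, 0.0529]
eef_rot: [-0.209, 0.978, 0.0, 0.0]
ft_force: [-3.8, -0.1, 14.5]
width: 0.0122
```

```bash
python3 -c "
from h import *
for _ in range(3): r.camera('scene'); s=st(); print(s['ft_force'],s['ee_pos'],s['width'])"
```

```text
[-2.97421008e+00  4.26832299e-03  1.39906155e+01] [ 0.4700387  -0.04598438  0.05294404] 0.011877932892288898
[-4.20433626  0.65959703 13.32152287] [ 0.47007476 -0.04601327  0.05295815] 0.011826422667364164
[-3.05759348  0.78425771 13.30941144] [ 0.4700402  -0.04600452  0.05296176] 0.011790747216523007
```

Emit:
{"fn": "move_arm", "kwargs": {"deltas": [[-1,0,0,0,0.05],[-1,0,0,0,0.06],[-1,0,0,0,0.07],[-1,0,0,0,0]]}}

```text
time: 30.12
ee_pos: [0.4701, -0.0462, 0.0529]
eef_rot: [-0.065, 0.998, 0.0, 0.0]
ft_force: [-3.5, -0.1, 12.9]
width: 0.0118
```

```bash
python3 -c "
from h import *
arc()"
```

```text
t 30.1167 r 0.2376 th 237.42 yaw 97.5 F [-3.5 -0.1 12.9] [-0.03  0.79 -0.01] w 0.0118 e [ 0.4701 -0.0462  0.0529] q [-0.73  0.13  0.79  2.04 -0.11  1.01  1.81]
```

Emit:
{"fn": "move_arm", "kwargs": {"deltas": [[-1,0,0,0,0.077],[-1,0,0,0,0.077],[-1,0,0,0,0.077],[-1,0,0,0,0.077],[-1,0,0,0,0.077],[-1,0,0,0,0.077],[-1,0,0,0,0.077],[-1,0,0,0,0.077],[-1,0,0,0,0.077],[-1,0,0,0,0.077],[-1,0,0,0,0.07],[-1,0,0,0,0]]}}

```text
time: 31.12
ee_pos: [0.4696, -0.0469, 0.0529]
eef_rot: [0.56, 0.828, -0.0, -0.0]
ft_force: [-5.4, -2.7, 17.2]
width: 0.012
```

```bash
python3 -c "
from h import *
arc()"
```

```text
t 31.1167 r 0.2384 th 237.43 yaw 21.9 F [-5.4 -2.7 17.2] [-0.7   1.42  0.03] w 0.012 e [ 0.4696 -0.0469  0.0529] q [-0.87  0.15  0.95  2.05 -0.15  1.01  0.53]
```

Emit:
{"fn": "move_arm", "kwargs": {"deltas": [[-0.4,0,0,0,0],[-0.4,0,0,0,0],[-0.4,0,0,0,0],[-0.4,0,0,-0.2,0],[-0.4,0,0,-0.3,0],[-0.4,0,0,-0.5,0],[-0.4,0,0,-1,0],[-0.4,0,0,-1,0],[-0.4,0,0,-1,0],[-0.4,0,0,-1,0],[-0.4,0,0,-1,0],[-0.4,0,0,0,0]]}}

```text
time: 32.12
ee_pos: [0.4715, -0.0462, 0.2061]
eef_rot: [0.557, 0.83, 0.002, 0.001]
ft_force: [0.9, -0.2, -0.4]
width: 0.0262
```

```bash
python3 - <<'E'
from h import *
s,im=snap('wrist','w16.png'); print(s['time'],s['ee_pos'],s['width'],s['ft_force'])
for l in('stud_head','cover_knob'):
  for d in r.tip_of('wrist',l)[:2]: print(l,round(d['confidence'],2),toW('wrist',d['position'],s).round(4))
ims=[]
for n in('scene','side'):
    _,im=snap(n,n+'16.png'); c=proj(n,[.47,-.03,.10]).astype(int)
    ims.append(cv2.convertScaleAbs(cv2.resize(im[c[1]-40:c[1]+40,c[0]-40:c[0]+40,::-1],(400,400),interpolation=3),alpha=1.3))
    for d in r.tip_of(n,'stud_head')[:2]: print(n,round(d['confidence'],2),toW(n,d['position'],s).round(4))
    for d in r.tip_of(n,'stray_center')[:2]: print(n,'stray',round(d['confidence'],2),toW(n,d['position'],s).round(4))
cv2.imwrite('pics/c16.png',np.hstack(ims))
E
```

```text
32.1167 [ 0.47147984 -0.0462489   0.2061176 ] 0.026201815853109045 [ 0.92594209 -0.20067272 -0.42395512]
stud_head 0.94 [ 0.4704 -0.0429  0.117 ]
cover_knob 0.8 [0.4253 0.0447 0.1173]
scene 0.46 [ 0.4692 -0.047   0.1222]
scene 0.41 [ 0.5316 -0.3612  0.0135]
scene stray 0.61 [ 0.5295 -0.3607  0.0117]
side 0.54 [ 0.4695 -0.0429  0.1169]
side stray 0.42 [ 0.533  -0.3631  0.0098]
```

View pics/w16.png

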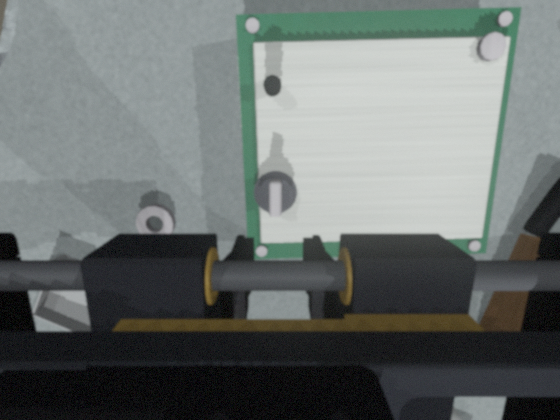

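View pics/c16.png

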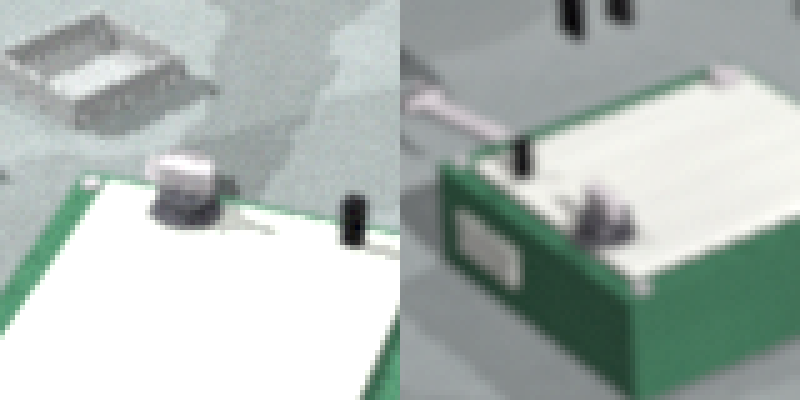

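```bash
python3 - <<'E'
from h import *
for n in('scene','side'):
    a=cv2.imread(f'pics/{n}13.png',0).astype(np.float32); b=cv2.imread(f'pics/{n}16.png',0).astype(np.float32)
    print(n,[proj(n,[.4697,-.0461,z]).round(1) for z in(.106,.098,.092)])
    c=proj(n,[.4697,-.0461,.104]).round().astype(int)
    A=a[c[1]-14:c[1]+14,c[0]-3:c[0]+4].mean(1); B=b[c[1]-14:c[1]+14,c[0]-3:c[0]+4].mean(1)
    print(c[1]-14); print(A.astype(int)); print(B.astype(int))
E
```

```text
scene [array([304.4, 198.3]), array([304.3, 200.6]), array([304.3, 202.3])]
185
[157 158 158 158 162 169 172 175 174 161 138 117 107 105  92  77  74  86
  92  86  80  83 119 191 224 223 222 222]
[157 155 153 150 145 141 132 143 172 198 189 153 130 123 115  89  81  79
  69  61  65  72 115 190 224 223 222 221]
side [array([260.2, 213. ]), array([260.3, 215.1]), array([260.3, 216.7])]
200
[179 176 172 169 167 166 165 166 167 164 154 139 121  98  79  75  83  87
  81  70  75 107 133 135 119  99  83  72]
[186 187 186 185 184 183 183 182 177 169 158 146 131 116 105  94  79  68
  65  64  75 109 136 137 120 100  84  73]
```

```bash
python3 - <<'E'
from h import *
s,_=snap('wrist','w17.png')
im=cv2.imread('pics/w17.png')
cv2.imwrite('pics/z17.png',cv2.resize(im[150:235,230:320],(635,600),interpolation=3))
for z in(.114,.120,.128): print(z,proj('wrist',[.4697,-.0461,z],s))
print(st()['time'])
E
```

```text
0.114 [279.97732607 200.70100472]
0.12 [279.9996962 202.2356192]
0.128 [280.03095613 204.38008364]
32.6167
```

View pics/z17.png

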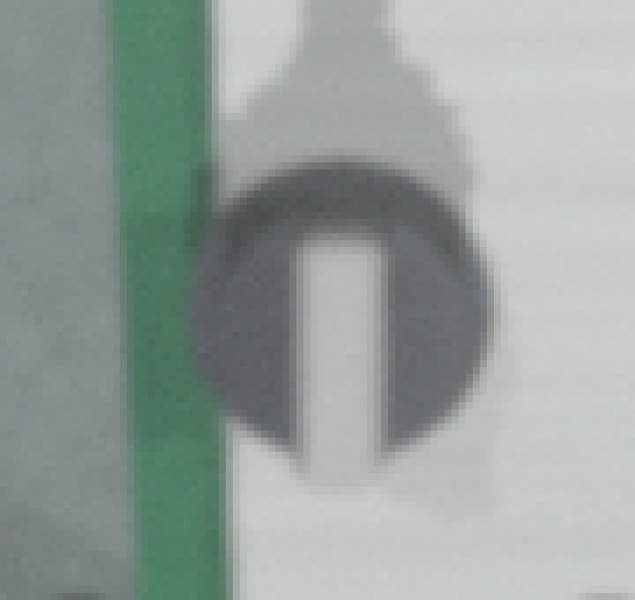

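```bash
python3 - <<'E'
from h import *
for k in range(3):
  for n in('wrist','scene','side'):
    s=st(); r.camera(n)
    for d in r.tip_of(n,'stud_head')[:1]: print(n,round(d['confidence'],2),toW(n,d['position'],s).round(4))
print(st()['ft_force'],st()['time']); print(r.close_job())
E
```

```text
wrist 0.55 [ 0.4725 -0.0454  0.1178]
scene 0.6 [ 0.4717 -0.0442  0.1215]
side 0.55 [ 0.4679 -0.0449  0.1171]
wrist 0.7 [ 0.4704 -0.0449  0.1187]
scene 0.54 [ 0.4721 -0.0424  0.1221]
side 0.5 [ 0.4716 -0.043   0.1179]
wrist 0.72 [ 0.4724 -0.0456  0.12  ]
scene 0.59 [ 0.4705 -0.043   0.1217]
side 0.44 [ 0.4706 -0.0442  0.1188]
[ 0.39474572 -0.54070814  0.27455106] 33.5167
the job is handed in; nothing more can be done
None
```

The job is handed in at 33.5 s: the tube is in the tray, the cover is swung shut, and the stud has been pressed, turned about 92° clockwise and let go.

**Last checks**
- **Tube:** the networks put it at about (0.53, -0.36, 0.01), inside the middle-sized tray. It was released on the tray floor.
- **Cover:** it stopped hard against its end stop, with about 16 N of reaction on the knob. In the last wrist picture the wing lies parallel to the cover's edge, as it should after a quarter turn.
- **Stud:** the wing top reads 0.117 to 0.122 m high, about 8 mm below where it stood sprung up. That fits the expected 8 mm rest in the catch. I judged the catch by height and angle only. A check of the stud in the scene and side pictures, comparing it before and after, was inconclusive, and I did not test it by touch.
- **Robot:** it is clear of everything, with about 0 N on the wrist.

**What disagreed**
- **Fingertips:** they end about 34 to 40 mm short of the reported TCP. Because of this the first two grasps of the tube closed on nothing. The third, made lower, held.
- **Bench items:** none was touched on purpose, and I did not measure their positions again at the end.

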